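# Set up a window flange on the inspection stage

### The arm

A 6-joint arm with a two-finger parallel gripper is mounted at the origin on the work surface. World frame = base frame: x ahead of the robot, y to its left, z up, the work surface at z = 0. Lengths are in mm, angles in rad, forces in N, time in s.
With the tool pointing down it reaches from about 275 to 1000 mm from the base axis. Payload 8.4 kg.
Tool frame: the origin (TCP) lies midway between the tips of the shut fingers; the grasp point (between the pads) lies 19 mm behind it; z points along the fingers, y is the line along which they close (so a half turn about z gives the same grasp; the last joint's range is limited). The gripper opens to 85 mm and grips with 20 to 120 N. Pads are 22 mm wide; open, the fingers measure 114 mm over their backs; the gripper's body (76 mm by 85 mm) begins 54 mm behind the grasp point. The pads swing forward as they close: fully open they stand 13 mm farther back than shut.
Start: joints at [-0.002, 0.353, 1.633, -0, 1.155, -0.002], TCP at [625.002, -0, 231.281] pointing down, gripper open.
Joint ranges: [-2.63, 2.63], [-0.92, 2.1], [0.06, 2.66], [-1.3, 4.44], [0, 2.69], [-3.02, 3.02]. Speed limits (rad/s): [2.22, 2.22, 2.79, 3.14, 3.14, 3.14].

### API

Orientations are given as [roll, pitch, yaw] about the fixed x, y, z axes, in that order (R = Rz(yaw) Ry(pitch) Rx(roll)).
In Python, from rig import r, cams gives the robot as it stands. The module is installed in compiled form; this text tells all that it offers.
- The arm moves only by the tool send_rows, never from a script. Its argument "targets" is one flat list of numbers, 7 for each row, row after row: the shift along the tool's x, y, z in m, then the turn, a rotation vector about the tool's x, y, z in rad, then the opening, from -1 (shut) to 1 (fully open). In form: [tx, ty, tz, wx, wy, wz, fingers, tx, ty, tz, wx, wy, wz, fingers, ...]. A call has 1 to 12 rows; each row is the pose to reach, as a shift and turn from the pose commanded when the call began, along the tool's axes at that moment; what a row does not reach only later rows make up. A row lasts 1/12 s, in which the tool goes at most 41.7 mm and 7.16 degrees, less where a joint would pass 70% of its speed; a pose out of reach is approached as far as the arm can. A call with a gripper value outside its range is refused whole. The fingers move at their own pace and stop on an object; "grip_force" is the grip in N (left out, the last holds). Time passes only in rows, so rows that repeat a pose let the fingers close. It gives the time, the measured TCP pose, the force, the opening and the grip force at its end, in the units of the state.
- r.sense(): the state, without advancing time (a new reading comes with each control period).
- cams.grab_frame(name): name is "scene" or "side" or "wrist"; returns a dict with "color" (384x512x3 uint8, blue, green, red), "fx", "fy", "cx", "cy" (pixels), "xyz" and "attitude" of the camera in the world. Camera axes: x right, y down, z forward; pixel columns grow to the right and rows downward; lengths in mm; the calibration is good to about 2 mm. The wrist camera is an equidistant fisheye: a pixel r from the principal point sees the ray r / f radians off the axis. A picture is of the moment at which its call begins. There is no depth.
- r.sign_off(): hands the job in; it is judged then, once.
The state is a dict: "clock": time; "qpos": joint angles; "qvel": joint speeds; "joint_efforts": joint torques, N m; "eef_pos": TCP position; "tcp_rot": TCP orientation; "contact_force": force on the tool from outside, world axes, zero at the start; "wrist_torque": the same for the moment, N m; "opening": opening from 0.0 (shut) to 1.0 (fully open); "grasp_force": force on a finger pad.
Only numpy, scipy, OpenCV 4.12 (cv2) and the standard library are available. Lean on these libraries where they do the work, as an engineer would, in place of code of your own. Each camera call takes 0.05 s, during which the arm holds its last target. There are 200 camera calls.

### The job

First turn the little inspection stage square with its base plate and set its hinged face to a slope of 35 degrees, with nothing on it. Then lay the small flange that has the glass window on the sloped face, glass outward: flat on the face, in the middle of its width, and down on the narrow ledge so that it really rests against it. Treat the window gently, do not turn the stage out of its setting, and leave the other things on the bench where they are.

Things in the scene. Friction and masses are not known exactly. Their poses are not given: they have to be found in the camera images.
- stage_base: Fixed steel base plate of the inspection stage, 190 (x) x 150 (y) x 20 mm high, lying on the bench; origin at the centre of its underside, z up, x = the plate's long side; -x is its front, which looks away from the robot. The round turntable (120 mm across) on it turns about the vertical line through this origin.
- turntable (a joint): Swivel of the stage about the vertical, rad, positive anticlockwise from above, range -1.1 to 1.1; 0 = square with the base plate, the lower edge of the face to the front. Stiff: it stays where it is left (about 0.3 N m to turn).
- face (a joint): Slope of the hinged face, rad: 0 = level, 1.25 = nearly upright; 35 degrees = 0.611. Stiff: it stays where it is left (about 0.55 N m to move). The face is a plate 110 mm up the slope x 92 mm wide x 8 mm thick, faced with grippy rubber on which a flange does not slide by itself; its underside starts at the hinge line and it rises away from the front.
- hinge (a point): Middle of the face's hinge line, which is horizontal, 60 mm above the bench, 50 mm in front of the swivel axis. Its y points along the hinge line; its x points to the back of the turntable (level).
- knob (a point): Centre of the black ball, 22 mm diameter, on a stem at the middle of the face's upper edge, for moving the face by hand: 150 mm from the hinge line up the slope, 40 mm beyond the plate's edge.
- face_mid (a point): Centre of the face's top (rubber) surface, 55 mm up the slope from the hinge line. Its x points up the slope, y along the hinge line, z out of the face.
- rail: Flush slotted rail up the middle of the face; origin at face_mid, same axes. It carries the ledge: a steel bar 50 mm wide (along y), 6 mm thick along the slope, standing 8 mm out of the face, centred on the rail. The ledge is clamped at a different height each time, not given: its upper side is 15 to 45 mm up the slope from the hinge line (x = -40 to -10 mm here). Find it by touch or by eye.
- window: The window flange: round steel disc, 54 mm diameter x 13 mm thick (180 g), with a raised round glass window (33 mm across, 4 mm high) in the middle of its upper side. Lies flat on the bench, glass up. Origin at the centre of its underside, z through the glass.
- blank: A plain solid steel disc flange of the same size (54 x 13 mm), no glass. Leave alone.
- bored: A steel flange of the same size with an open hole of 28 mm in the middle. Leave alone.
- screwdriver: A screwdriver, 150 mm, lying on the bench between the robot and the stage. Leave alone.
- wrench: A wrench, 150 mm, lying on the bench beyond the stage. Leave alone.
- bottle: A plastic bottle, 60 mm diameter, 150 mm high, standing to the right of the stage. Leave alone.
Things that resemble listed ones, but are neither listed nor needed, are in the scene too. What is shaped like the window but yellow is not meant.

How it is judged:
By the outcome, as a careful person would: the job done as asked, in the order asked, and still so for the second after the job is handed in, with the robot touching nothing.
It also fails if it takes over 64 s, if anything falls off the work surface, if the arm or the gripper's body presses on something with over 40 N, if the wrist force passes 120 N, or if a joint passes its speed limit or range.

## Working session

There is one attempt and no reset: what is moved stays moved. The work goes in short steps, Python scripts to look and compute and a tool call to move; the robot and the scene stay as the last step left them, time stands still between calls to the robot, and variables do not carry over. Pictures are saved under pics/ and viewed, at most 10 in all, crops included, and the job is handed in when it is done.

Besides the shell and the picture viewer there is one more tool, called after "Call:" as name(argument=value, ...) on one line, values as JSON. send_rows: Moves the arm, as the interface text tells. Its arguments: {"type":"object","properties":{"targets":{"type":"array"},"grip_force":{"type":"number"}},"required":["targets"]}

```bash
ls; mkdir -p pics; python3 - <<'E'
from rig import r,cams
import cv2,numpy as np
s=r.sense(); print(s)
ims=[]
for n in ("scene","side"):
    f=cams.grab_frame(n); cv2.imwrite(f"pics/{n}0.png",cv2.resize(f["color"],(800,600)))
    print(n,{k:v for k,v in f.items() if k!="color"})
f=cams.grab_frame("wrist"); cv2.imwrite("pics/wrist0.png",f["color"]);print({k:v for k,v in f.items() if k!="color"})
E
```

```text
pics
{'clock': 0.0, 'qpos': array([-2.38046967e-03,  3.53619909e-01,  1.63415055e+00, -1.85595074e-06,
        1.15520014e+00, -2.40464640e-03]), 'qvel': array([ 0.00027783,  0.0014412 ,  0.00127191,  0.00122805, -0.00110594,
       -0.0009235 ]), 'joint_efforts': array([-2.03471049e-03, -6.05236173e+01, -3.42063046e+01, -2.62302356e-04,
        9.48130677e-03,  3.61521288e-06]), 'eef_pos': array([6.24515764e+02, 1.27787141e-02, 2.30572296e+02]), 'tcp_rot': array([-3.14021471e+00, -1.61653510e-06,  1.57082125e+00]), 'contact_force': array([ 0.65269582, -0.22793033, -0.25048369]), 'wrist_torque': array([-0.00725726, -0.03005901, -0.00606176]), 'grasp_force': 0.0, 'opening': 1.0038523991313415}
scene {'fx': 488.3878902420308, 'fy': 488.3878902420308, 'cx': 258.19188029301193, 'cy': 195.23295550343218, 'xyz': array([1270.71576109, -283.3530685 ,  832.46276815]), 'attitude': array([-2.37337232, -0.01974217,  1.23423967])}
side {'fx': 396.36570484898647, 'fy': 396.36570484898647, 'cx': 257.9355009166888, 'cy': 200.53968632354176, 'xyz': array([317.44926667, 804.80921301, 731.06788426]), 'attitude': array([-2.21646816, -0.02138328, -2.81878357])}
{'fx': 297.3186396354542, 'fy': 297.3186396354542, 'cx': 257.5224682454958, 'cy': 187.36361020747236, 'xyz': array([625.24724699,  68.42810959, 373.43635019]), 'attitude': array([2.86638367e+00, 1.50439545e-04, 6.25336982e-04])}
```

View pics/scene0.png

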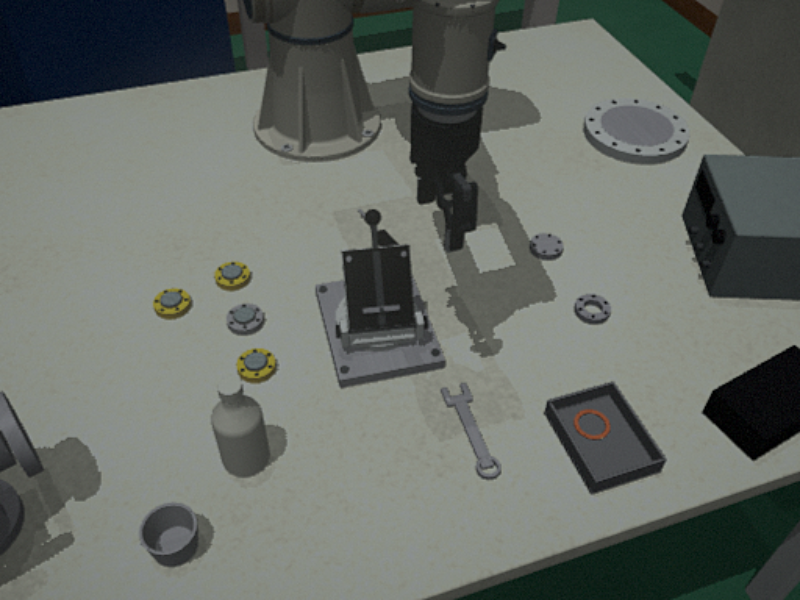

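View pics/side0.png

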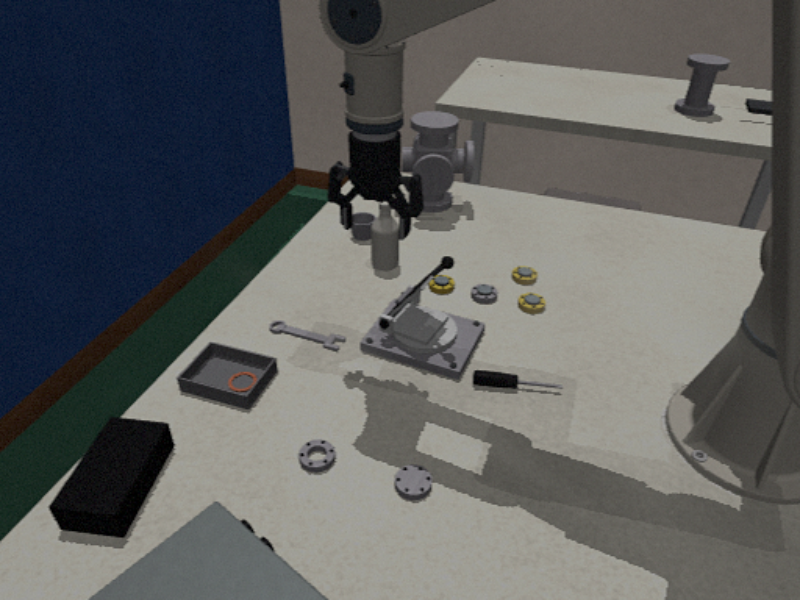

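View pics/wrist0.png

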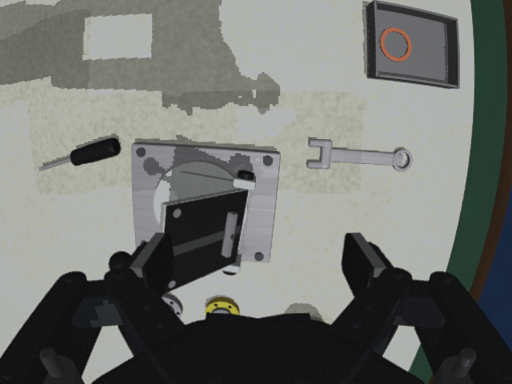

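The scene view shows the base plate around (380,330), the face with its ledge at (381,310) and the knob at (373,216). The silver window flange is at (245,318), among yellow look-alikes. In the side view the knob is at (447,263) and the window at (484,293). In the wrist view the plate's corner holes are at about (141,152), (268,160) and (259,257).

```bash
cat > h.py <<'E'
from rig import r,cams
import cv2,numpy as np
from scipy.spatial.transform import Rotation as R
def ray(f,u,v,fish=False):
    x=np.array([(u-f["cx"])/f["fx"],(v-f["cy"])/f["fy"]])
    if fish:
        t=np.hypot(*x); d=np.r_[x/t*np.sin(t),np.cos(t)]
    else: d=np.r_[x,1]; d/=np.linalg.norm(d)
    return R.from_euler('xyz',f["attitude"]).apply(d)
def plane(f,u,v,z,fish=False):
    d=ray(f,u,v,fish); return f["xyz"]+d*(z-f["xyz"][2])/d[2]
def tri(obs):
    A=np.zeros((3,3));b=np.zeros(3)
    for f,d in obs:
        P=np.eye(3)-np.outer(d,d);A+=P;b+=P@f["xyz"]
    p=np.linalg.solve(A,b); return p,[np.linalg.norm(np.cross(p-f["xyz"],d)) for f,d in obs]
def proj(f,p):
    c=R.from_euler('xyz',f["attitude"]).inv().apply(np.asarray(p,float)-f["xyz"])
    return np.array([f["fx"]*c[0]/c[2]+f["cx"],f["fy"]*c[1]/c[2]+f["cy"]])
E
python3 - <<'E'
from h import *
F={n:cams.grab_frame(n) for n in("scene","side","wrist")}
k=.64
# dark-hole centroids in wrist, window
w=F["wrist"]["color"]
for u,v in((141,152),(268,160),(259,257)):
    g=cv2.cvtColor(w[v-8:v+9,u-8:u+9],cv2.COLOR_BGR2GRAY).astype(float);m=np.clip(g.mean()-g.std()-g,0,None)
    yy,xx=np.mgrid[-8:9,-8:9];uu,vv=u+(m*xx).sum()/m.sum(),v+(m*yy).sum()/m.sum()
    print("hole",uu,vv,plane(F["wrist"],uu,vv,20,True))
for n,pts in(("scene",((317,288),(443,360),(342,382),(324,289),(434,352),(344,370))),("side",((363,345),(397,298),(484,322),(462,376)))):
    for u,v in pts: print(n,plane(F[n],u*k,v*k,20))
print("knob",tri([(F["scene"],ray(F["scene"],373*k,216*k)),(F["side"],ray(F["side"],447*k,263*k))]))
print("knob3",tri([(F["scene"],ray(F["scene"],373*k,216*k)),(F["side"],ray(F["side"],447*k,263*k)),(F["wrist"],ray(F["wrist"],120,262,True))]))
print("win",tri([(F["scene"],ray(F["scene"],245*k,314*k)),(F["side"],ray(F["side"],484*k,290*k))]),plane(F["scene"],245*k,314*k,17),plane(F["side"],484*k,290*k,17))
# crops montage
a=cv2.resize(F["scene"]["color"][125:255,140:300],(560,455),interpolation=cv2.INTER_CUBIC)
b=cv2.resize(F["wrist"]["color"][130:330,90:290],(455,455),interpolation=cv2.INTER_CUBIC)
c=cv2.resize(F["side"]["color"][150:250,220:360],(560,400),interpolation=cv2.INTER_CUBIC)
cv2.imwrite("pics/b1.png",cv2.resize(np.hstack([a,b]),(800,358)));cv2.imwrite("pics/c1.png",c)
E
```

```text
hole 140.4565584586007 151.43658854448557 [477.45109384  15.70027053  20.        ]
hole 267.8350110852622 158.48162931755894 [638.02855236   4.78412168  20.        ]
hole 258.0997959388915 255.53672103641134 [ 626.43656202 -126.89541081   20.        ]
scene [ 460.40937864 -121.01851932   20.        ]
scene [652.00541437   8.24350237  20.        ]
scene [ 645.06116089 -135.10876532   20.        ]
scene [ 465.75893855 -111.56872823   20.        ]
scene [634.4669113    1.57507174  20.        ]
scene [ 625.95739114 -126.76491064   20.        ]
side [639.80536007  18.26187114  20.        ]
side [ 629.62642946 -138.89617398   20.        ]
side [ 450.70455701 -122.0715936    20.        ]
side [453.24849445  37.10136782  20.        ]
knob (array([513.04089797, -47.48289037, 181.76710799]), [np.float64(0.2780064403271895), np.float64(0.27800644032745464)])
knob3 (array([513.81757901, -48.02855046, 181.61588989]), [np.float64(0.8989121605318533), np.float64(0.6090050821506785), np.float64(1.1041038803480243)])
win (array([ 474.87372476, -233.74108827,   14.64340134]), [np.float64(0.10723584015534662), np.float64(0.10723584015526459)]) [ 477.03795773 -233.93388165   17.        ] [ 474.40995234 -230.18025041   17.        ]
```

View pics/b1.png

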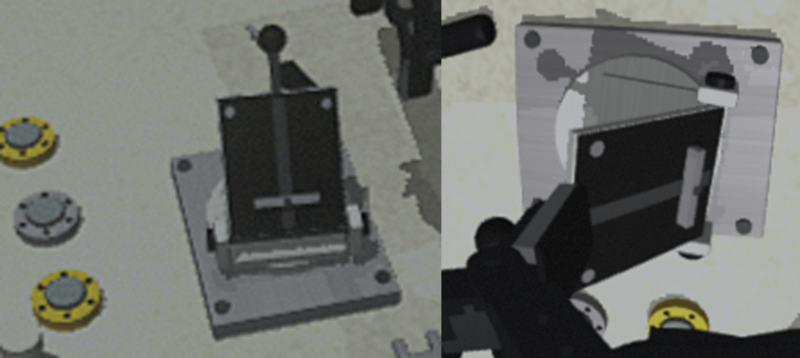

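The crop shows the face skewed a little on its plate, with the knob at the upper edge and a steel ledge across the rail. I'll hover over the knob with the fingers along the hinge line.

Call:
send_rows(targets=[-0.048,-0.108,-0.01,0,0,1.77,1,-0.048,-0.108,-0.01,0,0,1.77,1,-0.048,-0.108,-0.01,0,0,1.77,1,-0.048,-0.108,-0.01,0,0,1.77,1,-0.048,-0.108,-0.01,0,0,1.77,1,-0.048,-0.108,-0.01,0,0,1.77,1,-0.048,-0.108,-0.01,0,0,1.77,1,-0.048,-0.108,-0.01,0,0,1.77,1,-0.048,-0.108,-0.01,0,0,1.77,1,-0.048,-0.108,-0.01,0,0,1.77,1,-0.048,-0.108,-0.01,0,0,1.77,1,-0.048,-0.108,-0.01,0,0,1.77,1])

```text
clock: 1.3
eef_pos: [516.9, -48.0, 241.3]
tcp_rot: [-3.142, -0.0, 0.065]
contact_force: [0.2, -0.4, 0.1]
opening: 0.998
grasp_force: 0.0
```

Call:
send_rows(targets=[0,0,0,0,0,0.28,1,0,0,0,0,0,0.28,1,0,0,0,0,0,0.28,1,0,0,0,0,0,0.28,1,0,0,0,0,0,0.28,1])

```text
clock: 1.72
eef_pos: [517.0, -48.0, 241.3]
tcp_rot: [3.142, -0.0, -0.208]
contact_force: [-0.3, -0.3, -0.8]
opening: 1.002
grasp_force: 0.0
```

```bash
python3 - <<'E'
from h import *
f=cams.grab_frame("wrist");g=cams.grab_frame("scene");s=cams.grab_frame("side")
np.savez("w1.npz",**f)
print(f["xyz"],f["attitude"],proj(s,(513.5,-47.8,181.7)),proj(g,(513.5,-47.8,181.7)))
a=cv2.resize(f["color"],(800,600),interpolation=cv2.INTER_CUBIC)
cv2.imwrite("pics/w1.png",a)
# flange colours: yellow centroids in side and scene
for n,h in(("scene",g),("side",s)):
    hsv=cv2.cvtColor(h["color"],cv2.COLOR_BGR2HSV);m=cv2.inRange(hsv,(18,110,60),(35,255,255))
    m=cv2.morphologyEx(m,cv2.MORPH_CLOSE,np.ones((9,9)))
    k,_,st,c=cv2.connectedComponentsWithStats(m)
    for i in range(1,k):
        if st[i,4]>60: print(n,c[i],st[i,2:],plane(h,*c[i],13))
E
```

```text
[584.66183367 -62.38837298 384.09743321] [ 2.86840276e+00 -5.33115042e-04 -1.77773867e+00] [286.02472344 168.18095386] [238.73435219 138.52624454]
scene [148.17741935 175.99354839] [ 22  18 310] [ 384.86635791 -237.28396993   13.        ]
scene [109.58394161 194.49635036] [ 24  19 274] [ 418.75069815 -333.09819807   13.        ]
scene [163.48242812 234.18530351] [ 24  22 313] [ 575.01036346 -239.17864142   13.        ]
side [337.2327044  185.67295597] [ 21  30 318] [ 392.44111294 -266.11685829   13.        ]
side [282.38064516 181.60645161] [ 16  12 155] [ 563.45905633 -227.42877422   13.        ]
```

View pics/w1.png

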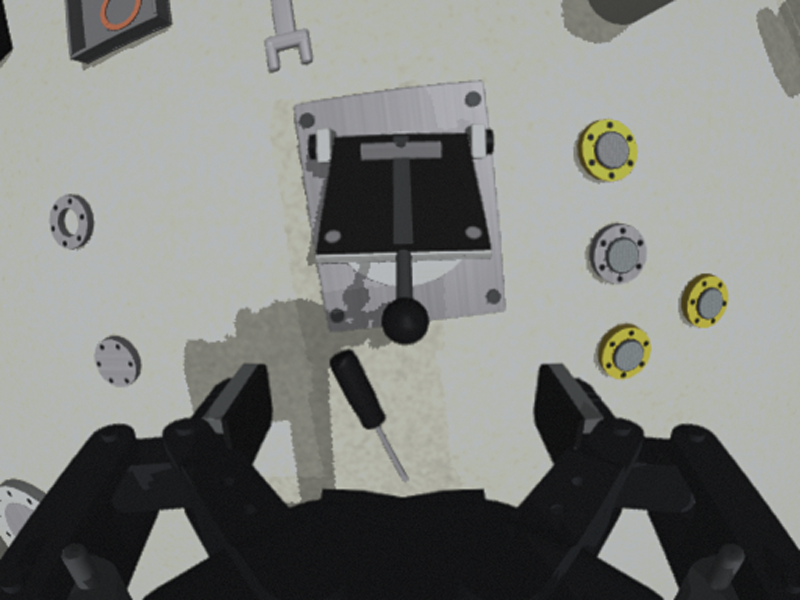

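This wrist view shows all four plate holes at (307,121), (473,99), (493,296) and (337,316), the knob at (405,321), the ledge from (361,151) to (441,151), and the window at (618,253).

```bash
python3 - <<'E'
from h import *
f=dict(np.load("w1.npz"));k=.64
P=lambda u,v,z:plane(f,u*k,v*k,z,True)[:2]
H=np.array([P(u,v,20) for u,v in((307,121),(473,99),(493,296),(337,316))]);print("holes",H.round(1).tolist(),"c",H.mean(0))
e=[H[3]-H[0],H[2]-H[1]];print("x axis ang",[np.arctan2(d[1],d[0]) for d in e],"y",[np.arctan2(d[1],d[0])+np.pi/2 for d in(H[0]-H[1],H[3]-H[2])],[np.linalg.norm(d) for d in e])
C=np.array([P(u,v,20) for u,v in((294,104),(483,81),(505,308),(330,331))]);print("corners",C.round(1).tolist(),C.mean(0))
a,b=P(333,136,66),P(470,133,66);d=a-b;print("lower edge ang x",np.arctan2(d[1],d[0])+np.pi/2,"len",np.linalg.norm(d))
a,b=P(317,252,150),P(491,248,150);d=a-b;print("upper edge",np.arctan2(d[1],d[0])+np.pi/2,np.linalg.norm(d),a,b)
a,b=P(361,151,100),P(441,151,100);d=a-b;print("ledge",np.arctan2(d[1],d[0])+np.pi/2,np.linalg.norm(d),a,b)
g=cams.grab_frame("scene");s=cams.grab_frame("side")
print("knob",tri([(f,ray(f,405*k,321*k,True)),(g,ray(g,373*k,216*k)),(s,ray(s,447*k,263*k))]), P(405,321,181.7))
for n,u,v in(("win",618,253),("yA",607,150),("yB",704,301),("yC",624,351)): print(n,P(u,v,11))
E
```

```text
holes [[636.3, 2.6], [626.1, -127.2], [466.7, -114.3], [476.3, 15.7]] c [551.34419173 -55.80065461]
x axis ang [np.float64(3.059775697263413), np.float64(3.0608222925147373)] y [np.float64(3.0638738678248427), np.float64(3.0675207229915267)] [np.float64(160.48156103515578), np.float64(160.0054333435674)]
corners [[652.4, 9.9], [639.2, -138.1], [454.2, -122.8], [464.6, 24.9]] [552.5969942  -56.52919027]
lower edge ang x 2.9566312933701795 len 92.88476375292171
upper edge 2.958169415073591 90.07153888970932 [550.97625078 -10.27790485] [534.54752189 -98.83849984]
ledge 2.9340634600646154 48.30714246704742 [598.87198809 -39.99268538] [588.91865205 -87.26330114]
knob (array([514.10595179, -48.43131498, 181.47570545]), [np.float64(1.5965443794803256), np.float64(1.3143244308590263), np.float64(0.8331310858625232)]) [515.66027271 -49.24625996]
win [ 478.85576874 -234.14659334]
yA [ 569.29301345 -235.90165022]
yB [ 413.22953179 -329.03879408]
yC [ 383.25921394 -234.41061164]
```

Call:
send_rows(targets=[-0.002,0.001,0.03,0,0,0,1,-0.002,0.001,0.06,0,0,0,1,-0.002,0.001,0.079,0,0,0,1,-0.002,0.001,0.079,0,0,0,0.2,-0.002,0.001,0.079,0,0,0,-0.2,-0.002,0.001,0.079,0,0,0,-0.9,-0.002,0.001,0.079,0,0,0,-0.9,-0.002,0.001,0.079,0,0,0,-0.9,-0.002,0.001,0.079,0,0,0,-0.9,-0.002,0.001,0.079,0,0,0,-0.9,-0.002,0.001,0.079,0,0,0,-0.9,-0.002,0.001,0.079,0,0,0,-0.9], grip_force=40)

```text
clock: 2.97
eef_pos: [515.6, -48.7, 163.6]
tcp_rot: [-3.141, -0.002, -0.209]
contact_force: [-1.0, 0.6, 6.9]
opening: 0.229
grasp_force: 38.8
```

```bash
python3 - <<'E'
from h import *
s=r.sense();print(s["clock"],s["eef_pos"],s["opening"],s["grasp_force"],s["contact_force"])
f=cams.grab_frame("wrist");cv2.imwrite("pics/w2.png",cv2.resize(f["color"],(800,600)))
E
```

```text
2.9667 [515.61150337 -48.66889358 163.63874205] 0.22924416055932628 38.77905070781708 [-1.04961813  0.57757635  6.85162433]
```

View pics/w2.png

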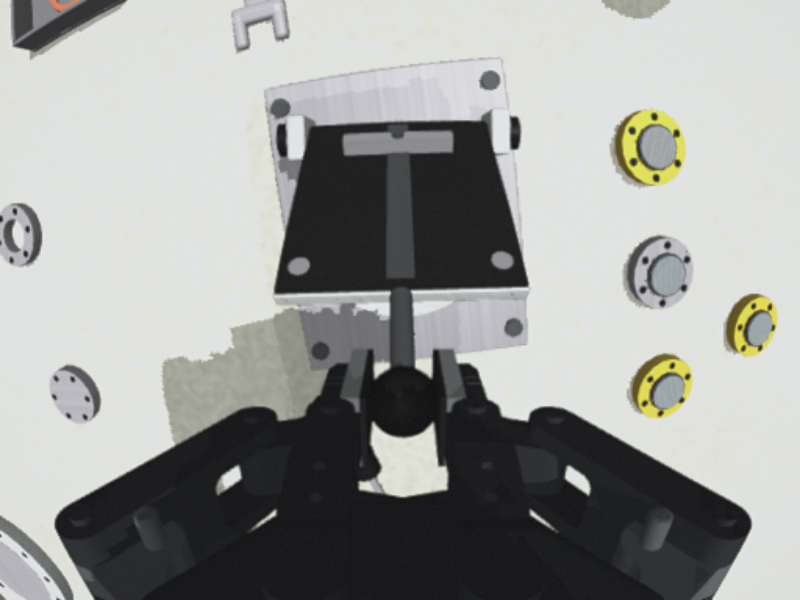

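The ball is held centrally between the pads at (403,400). Now I'll swing it down the arc to the slope and turn the swivel at the same time.

Call:
send_rows(targets=[-0.005,0.0007,0.0037,0,0,-0.015,-0.9,-0.0099,0.0015,0.0076,0,0,-0.03,-0.9,-0.0142,0.0024,0.0116,0,0,-0.045,-0.9,-0.0185,0.0034,0.0158,0,0,-0.06,-0.9,-0.0225,0.0046,0.0202,0,0,-0.075,-0.9,-0.0264,0.0059,0.0247,0,0,-0.09,-0.9,-0.03,0.0074,0.0292,0,0,-0.105,-0.9,-0.0334,0.009,0.0338,0,0,-0.12,-0.9,-0.0334,0.009,0.0338,0,0,-0.12,-0.9,-0.0334,0.009,0.0338,0,0,-0.12,-0.9])

```text
clock: 3.85
eef_pos: [480.8, -50.0, 128.9]
tcp_rot: [-3.141, -0.001, -0.09]
contact_force: [2.2, 4.6, -4.0]
opening: 0.232
grasp_force: 39.2
```

```bash
python3 - <<'E'
from h import *
s=r.sense();print(s["clock"],s["eef_pos"],s["tcp_rot"],s["opening"],s["grasp_force"],s["contact_force"])
f=cams.grab_frame("wrist");g=cams.grab_frame("scene");s=cams.grab_frame("side")
np.savez("w3.npz",**f);np.savez("g3.npz",**g);np.savez("s3.npz",**s)
a=cv2.resize(f["color"][20:270,100:400],(480,400),interpolation=cv2.INTER_CUBIC)
b=cv2.resize(g["color"][130:250,190:290],(320,384),interpolation=cv2.INTER_CUBIC)
c=cv2.resize(s["color"][155:245,220:320],(320,288),interpolation=cv2.INTER_CUBIC)
o=np.zeros((600,800,3),np.uint8);o[:400,:480]=a;o[:384,480:]=b;o[400:,480:]=cv2.resize(s["color"][160:220,225:321],(320,200),interpolation=cv2.INTER_CUBIC)
cv2.imwrite("pics/m3.png",o)
E
```

```text
3.85 [480.81149215 -49.98286918 128.85535756] [-3.14075503e+00 -1.20644983e-03 -8.98020960e-02] 0.23200250030422828 39.186442494392395 [ 2.19488722  4.63380604 -4.02135749]
```

View pics/m3.png

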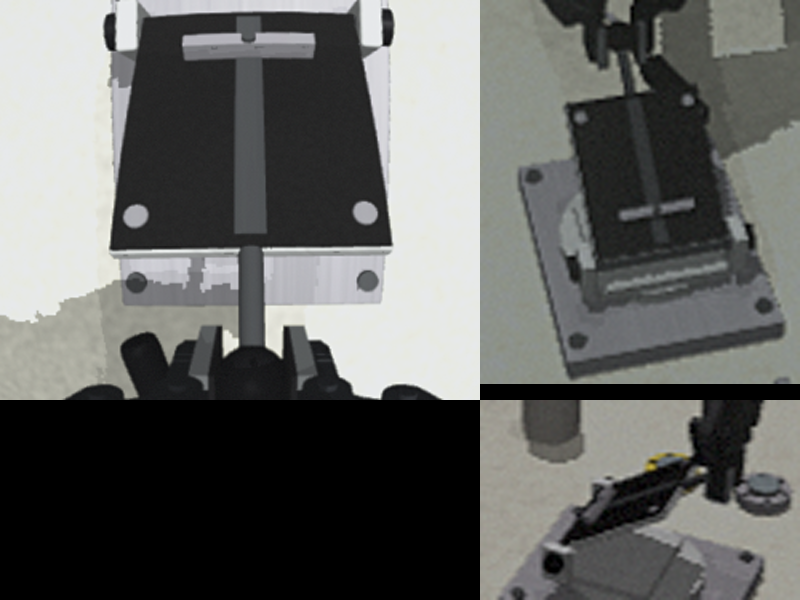

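The montage shows the face's upper corners in the wrist crop at (111,247) and (391,246) and its dots at (135,215) and (365,212). The ledge's upper side is at about y=58 there. Scene dots are at (580,117) and (687,100). Now to triangulate.

```bash
python3 - <<'E'
from h import *
L=lambda n:dict(np.load(n))
f,g,s=L("w3.npz"),L("g3.npz"),L("s3.npz")
w=lambda X,Y:(f,ray(f,100+X/1.6,20+Y/1.6,True)); c=lambda X,Y:(g,ray(g,190+(X-480)/3.2,130+Y/3.2)); d=lambda X,Y:(s,ray(s,225+(X-480)*.3,160+(Y-400)*.3))
T={}
for n,o in dict(dotL=[w(135,215),c(687,100)],dotR=[w(365,212),c(580,117)],upL=[w(111,247),c(700,93)],upR=[w(391,246),c(566,104)],loL=[w(145,15),c(727,240)],loR=[w(355,14),c(597,262)],ledL=[w(184,58),c(693,198)],ledR=[w(314,58),c(619,210)]).items():
    p,e=tri(o);T[n]=p;print(n,p.round(1),np.round(e,1))
a=3.063;B=lambda p:np.array([(p[0]-551.5)*np.cos(a)+(p[1]+56)*np.sin(a),-(p[0]-551.5)*np.sin(a)+(p[1]+56)*np.cos(a),p[2]])
for n in T:
    print(n,"base frame",B(T[n]).round(1))
for x,y in(("upL","loL"),("upR","loR")):
    v=B(T[x])-B(T[y]);print("slope",np.degrees(np.arctan2(v[2],v[0])),np.linalg.norm(v))
# wrist-only yaw: directions of level edges at known heights
for n,(p,q,z) in dict(up=((111,247),(391,246),60+110*np.sin(.611)+6.5),dots=((135,215),(365,212),120),led=((184,58),(314,58),85),low=((145,15),(355,14),68),holes=((137,282),(368,281),20),plate=((124,304),(382,303),20)).items():
    P=[plane(f,100+X/1.6,20+Y/1.6,z,True) for X,Y in(p,q)];v=P[0]-P[1];print(n,"x-ang",np.arctan2(v[1],v[0])+np.pi/2,"len",np.linalg.norm(v),"mid",B((P[0]+P[1])/2))
E
```

```text
dotL [529.1 -16.9 122.9] [0.2 0.2]
dotR [523.5 -90.6 123.3] [0.1 0.1]
upL [518.   -4.2 116. ] [0.4 0.4]
upR [513.  -97.4 128. ] [0.3 0.3]
loL [609.9 -15.4  65.9] [0.3 0.3]
loR [ 602.2 -104.9   66.9] [0.8 0.8]
ledL [584.2 -32.2  86.1] [1. 1.]
ledR [579.6 -82.3  86.6] [0.7 0.7]
dotL base frame [ 25.4 -37.2 122.9]
dotR base frame [ 25.2  36.7 123.3]
upL base frame [ 37.4 -49.  116. ]
upR base frame [ 35.2  44.3 128. ]
loL base frame [-55.  -45.   65.9]
loR base frame [-54.4  44.8  66.9]
ledL base frame [-30.7 -26.3  86.1]
ledR base frame [-30.   24.   86.6]
slope 28.470776658687434 105.28141867112718
slope 34.31924571409387 108.39735148128575
up x-ang 3.0560303300947584 len 88.38377681481239 mid [ 3.46181272e+01 -9.81656579e-02  1.29605550e+02]
dots x-ang 3.0653143194484658 len 75.58236973501124 mid [ 25.75209105  -0.36580836 120.        ]
led x-ang 3.050461874148293 len 50.41635574993072 mid [-30.43042874  -0.24747946  85.        ]
low x-ang 3.05593789974102 len 90.19950711180223 mid [-54.16412757   0.29319366  68.        ]
holes x-ang 3.05696079518049 len 130.57895836114173 mid [8.02239571e+01 1.04405898e-02 2.00000000e+01]
plate x-ang 3.0564721257370726 len 148.8157080177614 mid [93.56473404  0.17418531 20.        ]
```

The swivel is square: plate and face edges agree to within 0.5°. The slope measures about 35°. I'll release, lift, and move over to the window.

Call:
send_rows(targets=[0,0,0,0,0,0,-0.4,0,0,0,0,0,0,-0.2,0,0,0,0,0,0,0.2,0,0,0,0,0,0,0.6,0,0,0,0,0,0,0.6,0,0,-0.01,0,0,0,0.6,0,0,-0.04,0,0,0,0.8,0,0,-0.08,0,0,0,1,0,0,-0.08,0,0,0,1])

```text
clock: 4.75
eef_pos: [483.9, -50.9, 215.3]
tcp_rot: [3.141, -0.009, -0.089]
contact_force: [1.5, 0.5, 0.3]
opening: 1.0
grasp_force: 0.0
```

Call:
send_rows(targets=[0.003,0.03,0,0,0,0,1,0.006,0.07,0,0,0,0,1,0.009,0.11,0,0,0,0,1,0.012,0.15,0,0,0,0,1,0.015,0.183,0,0,0,0,1,0.015,0.183,0.03,0,0,0,1,0.015,0.183,0.07,0,0,0,1,0.015,0.183,0.11,0,0,0,1,0.015,0.183,0.13,0,0,0,1,0.015,0.183,0.13,0,0,0,1,0.015,0.183,0.13,0,0,0,1])

```text
clock: 5.67
eef_pos: [478.6, -234.0, 78.5]
tcp_rot: [-3.141, 0.002, -0.089]
contact_force: [-0.3, -0.9, 1.2]
opening: 1.0
grasp_force: 0.0
```

```bash
python3 - <<'E'
from h import *
s=r.sense();print(s["clock"],s["eef_pos"],s["tcp_rot"],s["opening"],s["contact_force"])
f=cams.grab_frame("wrist");g=cams.grab_frame("scene");s=cams.grab_frame("side")
np.savez("w4.npz",**f);np.savez("g4.npz",**g);np.savez("s4.npz",**s)
o=np.zeros((600,800,3),np.uint8);o[:360,:480]=cv2.resize(f["color"],(480,360))
o[:384,480:]=cv2.resize(g["color"][130:250,190:290],(320,384),interpolation=cv2.INTER_CUBIC);o[400:,480:]=cv2.resize(s["color"][160:220,225:321],(320,200),interpolation=cv2.INTER_CUBIC)
o[360:600,:480]=cv2.resize(f["color"][180:340,140:460],(480,240),interpolation=cv2.INTER_CUBIC)
cv2.imwrite("pics/m4.png",o)
E
```

```text
5.6667 [ 478.62467989 -233.96907282   78.45024285] [-3.14103001e+00  1.61969666e-03 -8.92724853e-02] 0.9998430698598847 [-0.26809815 -0.88536708  1.24221614]
```

View pics/m4.png

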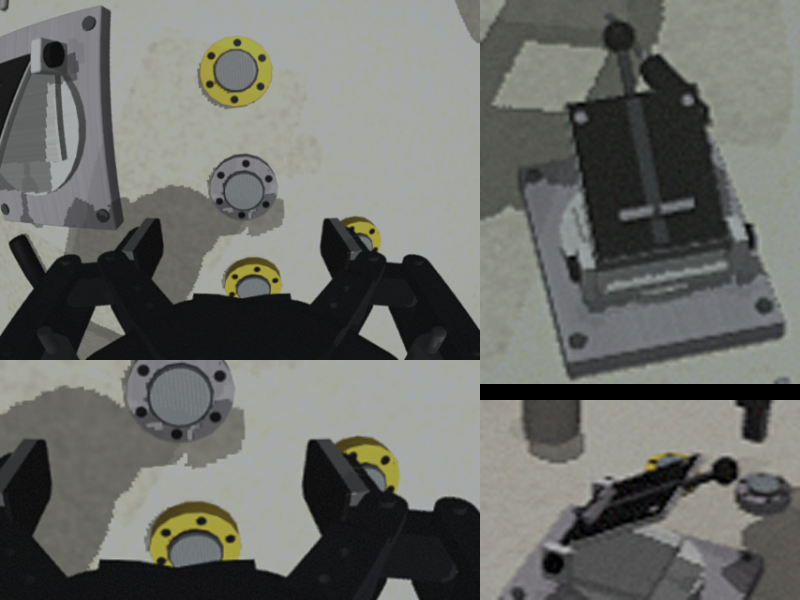

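The window's glass is at (243,190) in the wrist inset. The knob is at (618,36) in the scene crop and (723,471) in the side crop, with the face unchanged after release.

```bash
python3 - <<'E'
from h import *
L=lambda n:dict(np.load(n))
f,g,s=L("w4.npz"),L("g4.npz"),L("s4.npz");k=1/.9375
print("glass",plane(f,243*k,190*k,17,True),"rim",plane(f,243.5*k,187.5*k,11,True))
c=lambda X,Y:(g,ray(g,190+(X-480)/3.2,130+Y/3.2)); d=lambda X,Y:(s,ray(s,225+(X-480)*.3,160+(Y-400)*.3))
p,e=tri([c(618,36),d(723,471)]);print("knob",p,e)
# glass centroid from scene/side
im=f["color"];hsv=cv2.cvtColor(im,cv2.COLOR_BGR2HSV)
gr=cv2.medianBlur(cv2.cvtColor(im,cv2.COLOR_BGR2GRAY),3)[155:240,215:305]
h=cv2.HoughCircles(gr,cv2.HOUGH_GRADIENT,1,10,param1=80,param2=12,minRadius=16,maxRadius=42)
if h is not None:
    for x,y,q in h[0][:4]: print(x+215,y+155,q,plane(f,x+215,y+155,15,True))
E
```

```text
glass [ 478.80483309 -235.5281471    17.        ] rim [ 478.8298246  -235.96135544   11.        ]
knob [479.27007042 -49.83138803 147.60723968] [np.float64(0.2602478530251559), np.float64(0.260247853025168)]
259.5 199.5 36.3 [ 480.53907696 -235.90986163   15.        ]
249.5 197.5 28.0 [ 482.70725282 -228.79334358   15.        ]
256.5 209.5 25.7 [ 473.00329293 -233.03578177   15.        ]
268.5 204.5 28.0 [ 476.10520088 -242.15085043   15.        ]
```

Call:
send_rows(targets=[0.0005,0.0015,0.025,0,0,0,1,0.0005,0.0015,0.05,0,0,0,1,0.0005,0.0015,0.07,0,0,0,1,0.0005,0.0015,0.077,0,0,0,1,0.0005,0.0015,0.077,0,0,0,0.6,0.0005,0.0015,0.077,0,0,0,0.4,0.0005,0.0015,0.077,0,0,0,0,0.0005,0.0015,0.077,0,0,0,0,0.0005,0.0015,0.077,0,0,0,0,0.0005,0.0015,0.077,0,0,0,0,0.0005,0.0015,0.077,0,0,0,0,0.0005,0.0015,0.077,0,0,0,0], grip_force=30)

```text
clock: 6.82
eef_pos: [480.5, -236.1, 3.4]
tcp_rot: [3.141, -0.003, -0.089]
contact_force: [-1.0, 1.5, 7.6]
opening: 0.61
grasp_force: 30.6
```

Call:
send_rows(targets=[0,0,-0.02,0,0,0,0,0,0,-0.05,0,0,0,0,0,0,-0.09,0,0,0,0,0,0,-0.13,0,0,0,0,0,0,-0.17,0,0,0,0,0,0,-0.2,0,0,0,0,0,0,-0.2,0,0,0,0,0,0,-0.2,0,0,0,0])

```text
clock: 7.48
eef_pos: [480.5, -236.2, 204.4]
tcp_rot: [3.139, -0.005, -0.089]
contact_force: [-0.5, 0.1, -2.9]
opening: 0.613
grasp_force: 32.6
```

```bash
cat >> h.py <<'E'
S=np.radians(35.3);A=3.059;C=np.array([551.5,-56,0.])
bx=np.array([np.cos(A),np.sin(A),0]);by=np.array([-np.sin(A),np.cos(A),0]);zz=np.array([0,0,1.])
ex=bx*np.cos(S)+zz*np.sin(S);en=-bx*np.sin(S)+zz*np.cos(S);HG=C-50*bx+60*zz
def uvn(p): d=np.asarray(p)-HG; return np.array([d@ex,d@by,d@en])
def hit(f,u,v,n,fish):
    d=ray(f,u,v,fish);t=(n-(f["xyz"]-HG)@en)/(d@en);return uvn(f["xyz"]+t*d)
RT=np.column_stack([-ex,np.cross(-en,-ex),-en])
def move(u,n,y=0):
    s=r.sense();R0=R.from_euler('xyz',s["tcp_rot"]);p=HG+u*ex+y*by+n*en
    return R0.inv().apply(p-s["eef_pos"]).round(1),(R0.inv()*R.from_matrix(RT)).as_rotvec().round(3),p.round(1)
E
python3 - <<'E'
from h import *
f=dict(np.load("w3.npz"));g=dict(np.load("g4.npz"))
for X,Y in((184,58),(249,58),(314,58)): print("w foot n8",hit(f,100+X/1.6,20+Y/1.6,8,True))
for X,Y in((184,48),(314,48)): print("w top n16",hit(f,100+X/1.6,20+Y/1.6,16,True))
for X,Y in((693,198),(619,210)): print("scene top n16",hit(g,190+(X-480)/3.2,130+Y/3.2,16,False))
for X,Y in((111,247),(391,246),(145,15),(355,14)): print("w corners n8",hit(f,100+X/1.6,20+Y/1.6,8,True))
for X,Y in((700,93),(566,104),(727,240),(597,262)): print("sc corners n8",hit(g,190+(X-480)/3.2,130+Y/3.2,8,False))
s=r.sense();print(s["clock"],s["eef_pos"],s["tcp_rot"],s["opening"],s["grasp_force"],s["contact_force"])
print(move(75,80))
# flange seen in the wrist camera, checked numerically: expected centre position
w=cams.grab_frame("wrist");cv2.imwrite("pics/w5.png",w["color"][150:384])
E
```

```text
w foot n8 [ 29.01614123 -25.81562196   8.        ]
w foot n8 [30.03775798 -0.35645416  8.        ]
w foot n8 [29.62227894 25.01343888  8.        ]
w top n16 [ 31.55436804 -24.68312046  16.        ]
w top n16 [32.15255071 24.01835296 16.        ]
scene top n16 [ 30.08829567 -26.22531311  16.        ]
scene top n16 [30.54308887 24.01834643 16.        ]
w corners n8 [109.18079149 -44.14681621   8.        ]
w corners n8 [109.45718881  44.17857012   8.        ]
w corners n8 [ -0.13118665 -45.36963949   8.        ]
w corners n8 [ 0.29213791 45.46069701  8.        ]
sc corners n8 [101.28384274 -46.63422354   8.        ]
sc corners n8 [108.17519494  44.45812743   8.        ]
sc corners n8 [ -0.64847447 -44.90117137   8.        ]
sc corners n8 [ 0.05391416 43.76472011  8.        ]
7.4833 [ 480.48726846 -236.17132632  204.42342125] [ 3.13949256 -0.00532902 -0.08916179] 0.6127647195401015 32.616185545921326 [-0.47006023  0.12553241 -2.91897499]
(array([  89.5, -186.1,   35.9]), array([ 0.   , -0.621, -0.007]), array([586.4, -58.9, 168.6]))
```

Call:
send_rows(targets=[0.011,-0.023,0,0,-0.08,0,0,0.022,-0.046,0,0,-0.155,0,0,0.034,-0.07,0,0,-0.235,0,0,0.045,-0.093,0,0,-0.31,0,0,0.056,-0.116,0.005,0,-0.39,0,0,0.067,-0.14,0.015,0,-0.47,0,0,0.078,-0.163,0.025,0,-0.545,0,0,0.0895,-0.186,0.036,0,-0.621,-0.007,0,0.0895,-0.186,0.036,0,-0.621,-0.007,0,0.0895,-0.186,0.036,0,-0.621,-0.007,0,0.0895,-0.186,0.036,0,-0.621,-0.007,0,0.0895,-0.186,0.036,0,-0.621,-0.007,0])

```text
clock: 8.53
eef_pos: [584.5, -59.1, 165.9]
tcp_rot: [-3.139, 0.62, -0.082]
contact_force: [-0.5, 1.2, -1.0]
opening: 0.61
grasp_force: 32.5
```

```bash
python3 - <<'E'
from h import *
s=r.sense();print(s["clock"],s["eef_pos"],s["tcp_rot"],s["opening"],s["grasp_force"],s["contact_force"]);print(uvn(s["eef_pos"]),move(66,15))
w=cams.grab_frame("wrist");np.savez("w6.npz",**w);cv2.imwrite("pics/w6.png",cv2.resize(w["color"],(800,600),interpolation=cv2.INTER_CUBIC))
E
```

```text
8.5333 [584.47712038 -59.06407549 165.87921934] [-3.13939093  0.62018685 -0.08206421] 0.6100920429132239 32.54240691661835 [-0.45897975  1.22427857 -1.00150337]
[74.96156574  0.33305823 76.6563234 ] (array([ 9.2, -0.2, 61.6]), array([-0.002,  0.004,  0.   ]), array([556.3, -56.4, 110.4]))
```

View pics/w6.png

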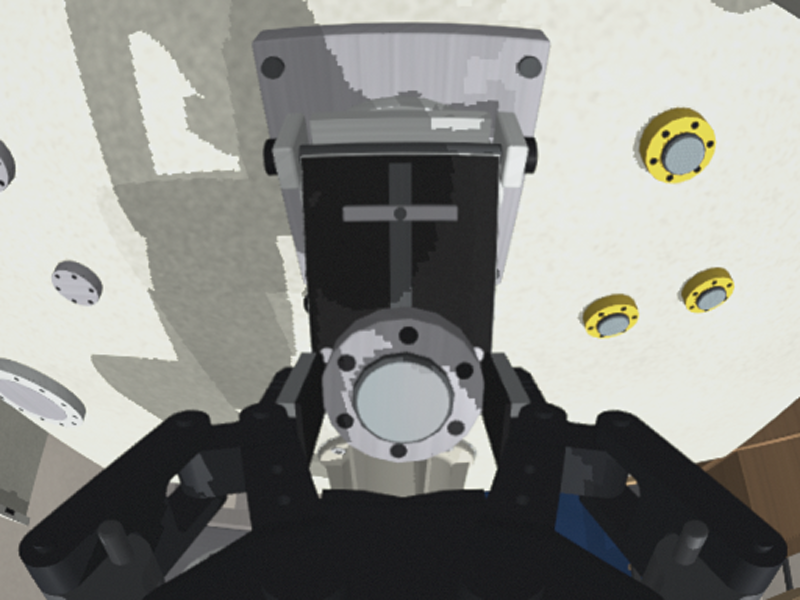

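The flange is held squarely with the glass outward at (403,390). The ledge is aligned at (400,213) between x=343 and 457. Lowering towards the face now.

Call:
send_rows(targets=[0.004,0,0.02,0,0,0,0,0.009,0,0.04,0,0,0,0,0.009,0,0.05,0,0,0,0,0.009,0,0.056,0,0,0,0,0.009,0,0.06,0,0,0,0,0.009,0,0.06,0,0,0,0,0.009,0,0.06,0,0,0,0])

```text
clock: 9.17
eef_pos: [558.1, -56.1, 112.3]
tcp_rot: [-3.139, 0.62, -0.081]
contact_force: [-0.6, 1.4, -1.0]
opening: 0.61
grasp_force: 32.6
```

```bash
python3 - <<'E'
from h import *
f=dict(np.load("w6.npz"));k=.64
for X,Y in((343,221),(457,221)): print("ledge top n16",hit(f,X*k,Y*k,16,True))
for X,Y in((303,157),(500,157)): print("lower corner n8",hit(f,X*k,Y*k,8,True))
s=r.sense();print(s["clock"],s["eef_pos"],s["tcp_rot"],s["grasp_force"],s["contact_force"]);print(uvn(s["eef_pos"]),move(60,13))
E
```

```text
ledge top n16 [ 30.37930464 -25.6269297   16.        ]
ledge top n16 [30.37395258 24.71116249 16.        ]
lower corner n8 [  1.34997137 -44.67615675   8.        ]
lower corner n8 [ 1.33863398 44.99967296  8.        ]
9.1667 [558.06296068 -56.09656052 112.33974636] [-3.13904582  0.61955724 -0.08138356] 32.58663475513458 [-0.56447408  1.38056609 -0.97040662]
[65.7072793  -0.44520491 17.60768553] (array([5.7, 0.5, 4.6]), array([-0.002,  0.003,  0.001]), array([560. , -56.7, 105.3]))
```

Call:
send_rows(targets=[0,0,0.002,0,0,0,0,0,0,0.0045,0,0,0,0,0.002,0,0.0045,0,0,0,0,0.004,0,0.0045,0,0,0,0,0.005,0,0.0045,0,0,0,0,0.005,0,0.0045,0,0,0,0])

```text
clock: 9.67
eef_pos: [559.2, -56.0, 104.6]
tcp_rot: [-3.139, 0.621, -0.081]
contact_force: [0.1, -0.0, -1.3]
opening: 0.609
grasp_force: 32.6
```

Call:
send_rows(targets=[0.001,0,0,0,0,0,0,0.001,0,0,0,0,0,0])

```text
clock: 9.83
eef_pos: [559.9, -56.1, 104.2]
tcp_rot: [-3.139, 0.621, -0.081]
contact_force: [0.3, 0.3, -2.4]
opening: 0.612
grasp_force: 32.6
```

Call:
send_rows(targets=[0.001,0,0,0,0,0,0,0.001,0,0,0,0,0,0])

```text
clock: 10.0
eef_pos: [560.7, -56.1, 103.6]
tcp_rot: [-3.139, 0.621, -0.081]
contact_force: [-0.6, 0.3, -2.1]
opening: 0.609
grasp_force: 32.6
```

Call:
send_rows(targets=[0.001,0,0,0,0,0,0,0.001,0,0,0,0,0,0])

```text
clock: 10.17
eef_pos: [561.5, -56.2, 103.1]
tcp_rot: [-3.139, 0.621, -0.081]
contact_force: [-0.9, 0.3, -2.1]
opening: 0.614
grasp_force: 32.6
```

Call:
send_rows(targets=[0.001,0,0,0,0,0,0,0.001,0,0,0,0,0,0])

```text
clock: 10.33
eef_pos: [562.3, -56.3, 102.5]
tcp_rot: [-3.139, 0.621, -0.081]
contact_force: [0.6, -0.2, -1.4]
opening: 0.608
grasp_force: 32.6
```

Call:
send_rows(targets=[0.001,0,0,0,0,0,0,0.001,0,0,0,0,0,0])

```text
clock: 10.5
eef_pos: [563.1, -56.3, 101.9]
tcp_rot: [-3.139, 0.621, -0.081]
contact_force: [0.3, 0.4, -1.5]
opening: 0.611
grasp_force: 32.6
```

Call:
send_rows(targets=[0.001,0,0,0,0,0,0,0.001,0,0,0,0,0,0])

```text
clock: 10.67
eef_pos: [563.9, -56.4, 101.3]
tcp_rot: [-3.139, 0.621, -0.081]
contact_force: [-0.2, -0.1, -1.5]
opening: 0.613
grasp_force: 32.6
```

Call:
send_rows(targets=[0.001,0,0,0,0,0,0,0.001,0,0,0,0,0,0])

```text
clock: 10.83
eef_pos: [564.6, -56.5, 100.8]
tcp_rot: [-3.139, 0.621, -0.081]
contact_force: [-0.3, 0.4, -1.2]
opening: 0.613
grasp_force: 32.6
```

Call:
send_rows(targets=[0.001,0,0,0,0,0,0,0.001,0,0,0,0,0,0])

```text
clock: 11.0
eef_pos: [564.8, -56.5, 100.6]
tcp_rot: [-3.139, 0.623, -0.081]
contact_force: [-4.3, 1.0, 3.2]
opening: 0.605
grasp_force: 32.7
```

```bash
python3 - <<'E'
from h import *
s=r.sense();print(s["clock"],s["eef_pos"],uvn(s["eef_pos"]),s["contact_force"],s["contact_force"]@np.c_[ex,by,en])
f=cams.grab_frame("wrist");np.savez("w7.npz",**f)
g=cv2.cvtColor(f["color"],cv2.COLOR_BGR2GRAY)
print(f["xyz"]); print(g[100:260:2,256].tolist())
E
```

```text
11.0 [564.75053616 -56.4558213  100.62188588] [53.47245874 -0.63888564 11.91271915] [-4.3319811   0.98120308  3.23362497] [ 5.4580803  -0.62047515  0.09757136]
[703.70070371 -68.34539124 176.52864668]
[112, 130, 132, 136, 137, 132, 135, 139, 136, 137, 134, 136, 136, 67, 48, 52, 54, 60, 76, 121, 32, 26, 27, 28, 57, 60, 59, 57, 58, 58, 59, 58, 59, 60, 59, 58, 58, 60, 59, 59, 59, 58, 66, 78, 77, 49, 59, 58, 59, 58, 60, 78, 92, 119, 118, 110, 42, 29, 31, 73, 118, 117, 117, 50, 61, 88, 153, 183, 182, 181, 182, 182, 183, 182, 182, 182, 182, 182, 182, 183]
```

Contact with the ledge at 5.5 N. Now easing the flange onto the face.

Call:
send_rows(targets=[0,0,0.0005,0,0,0,0,0,0,0.0005,0,0,0,0])

```text
clock: 11.22
eef_pos: [564.4, -56.5, 100.3]
tcp_rot: [-3.139, 0.623, -0.081]
contact_force: [-4.8, -0.0, 5.8]
opening: 0.609
grasp_force: 32.8
```

Call:
send_rows(targets=[0,0,0.0005,0,0,0,0,0,0,0.0005,0,0,0,0])

```text
clock: 11.38
eef_pos: [564.3, -56.4, 100.1]
tcp_rot: [-3.139, 0.622, -0.081]
contact_force: [-4.8, 1.0, 5.4]
opening: 0.612
grasp_force: 33.0
```

```bash
python3 - <<'E'
from h import *
s=r.sense();print(s["clock"],uvn(s["eef_pos"]),s["contact_force"]@np.c_[ex,by,en],s["tcp_rot"],s["wrist_torque"])
E
```

```text
11.3833 [53.54850731 -0.63660328 11.22196402] [ 7.12160917 -0.61566401  1.59567801] [-3.13896162  0.62249356 -0.08109429] [0.12161742 0.95869956 0.00403583]
```

Call:
send_rows(targets=[0,0,0.0005,0,0,0,0,0,0,0.0005,0,0,0,0])

```text
clock: 11.55
eef_pos: [564.3, -56.4, 100.0]
tcp_rot: [-3.139, 0.622, -0.081]
contact_force: [-3.9, 0.5, 8.6]
opening: 0.61
grasp_force: 33.2
```

```bash
python3 - <<'E'
from h import *
s=r.sense();print(s["clock"],uvn(s["eef_pos"]),s["contact_force"]@np.c_[ex,by,en],s["tcp_rot"],s["wrist_torque"])
E
```

```text
11.55 [53.53646882 -0.61203696 11.14798983] [ 8.19972783 -0.12628924  4.77684926] [-3.13904668  0.62200503 -0.08118794] [ 0.08209564  1.07453428 -0.00868181]
```

Seated on both the face and the ledge. Releasing gently.

Call:
send_rows(targets=[0,0,0,0,0,0,0.24,0,0,0,0,0,0,0.28,0,0,0,0,0,0,0.32,0,0,0,0,0,0,0.4,0,0,0,0,0,0,0.5,0,0,0,0,0,0,0.6,0,0,0,0,0,0,0.6], grip_force=20)

```text
clock: 12.13
eef_pos: [564.7, -56.5, 98.9]
tcp_rot: [-3.139, 0.621, -0.081]
contact_force: [-0.2, 0.7, -0.3]
opening: 0.802
grasp_force: 0.0
```

Call:
send_rows(targets=[0,0,-0.005,0,0,0,0.6,0,0,-0.015,0,0,0,0.8,0,0,-0.035,0,0,0,0.8,0,0,-0.06,0,0,0,0.8,0,0,-0.08,0,0,0,0.8,0,0,-0.08,0,0,0,0.8,0,0,-0.08,0,0,0,0.8])

```text
clock: 12.72
eef_pos: [612.1, -60.5, 165.0]
tcp_rot: [-3.139, 0.618, -0.081]
contact_force: [-0.3, 0.4, -0.6]
opening: 0.899
grasp_force: 0.0
```

```bash
python3 - <<'E'
from h import *
s=r.sense();print(s["clock"],uvn(s["eef_pos"]),s["contact_force"],s["opening"])
f=cams.grab_frame("wrist");g=cams.grab_frame("scene");sd=cams.grab_frame("side")
np.savez("w8.npz",**f);np.savez("g8.npz",**g);np.savez("s8.npz",**sd)
o=np.zeros((600,800,3),np.uint8)
o[:500,:480]=cv2.resize(f["color"][60:260,160:352],(480,500),interpolation=cv2.INTER_CUBIC)
o[:384,480:]=cv2.resize(g["color"][130:250,190:290],(320,384),interpolation=cv2.INTER_CUBIC);o[400:,480:]=cv2.resize(sd["color"][160:220,225:321],(320,200),interpolation=cv2.INTER_CUBIC)
cv2.imwrite("pics/m8.png",o)
E
```

```text
12.7167 [51.88778907 -0.48576899 91.89744757] [-0.25510454  0.36105868 -0.55662173] 0.8985245896705738
```

View pics/m8.png

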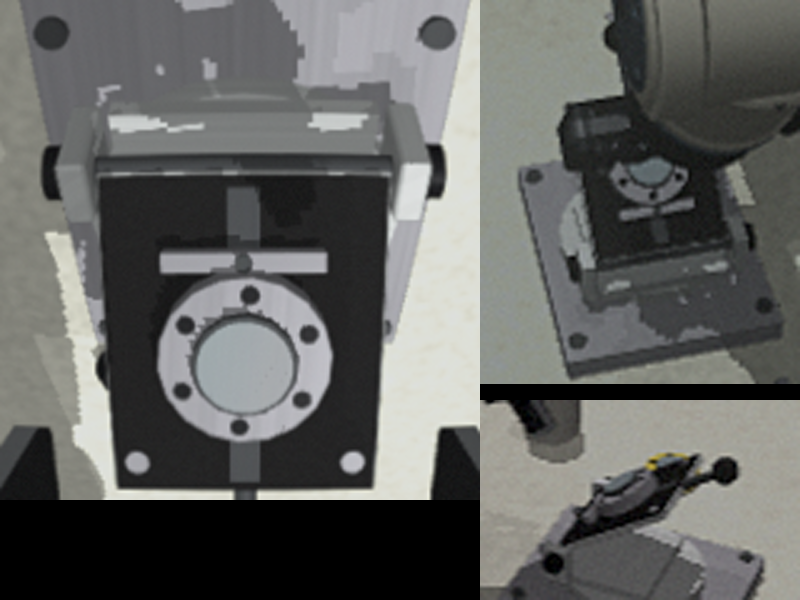

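The flange lies flat and centred at (245,360) just on the ledge at (243,263), and the knob in the side crop has stayed at (724,469). Now a numeric check of the gap.

```bash
python3 - <<'E'
from h import *
f=dict(np.load("w8.npz"))
g=cv2.cvtColor(f["color"],cv2.COLOR_BGR2GRAY)
for n,X,Y,h in(("ledge low edge top",245,274,16),("ledge",170,273,16),("ledge",318,273,16),("rim top",245,278,21),("rim bottom",245,441,21),("rim L",158,360,21),("rim R",333,360,21),("glass",245,365,25),("upper edge",118,488,8),("upper edge",375,488,8),("low L",100,177,8),("low R",388,177,8)):
    print(n,hit(f,160+X/2.5,60+Y/2.5,h,True).round(1))
for c in(248,258,264): print(g[155:185,c].tolist())
E
```

```text
ledge low edge top [30.6  0.1 16. ]
ledge [ 30.2 -22.5  16. ]
ledge [30.2 22.2 16. ]
rim top [30.7  0.1 21. ]
rim bottom [83.4  0.2 21. ]
rim L [ 56.3 -26.4  21. ]
rim R [56.2 27.1 21. ]
glass [56.4  0.2 25. ]
upper edge [108.3 -44.1   8. ]
upper edge [108.2  45.7   8. ]
low L [  1.5 -44.6   8. ]
low R [ 1.4 44.2  8. ]
[27, 26, 26, 29, 52, 79, 130, 166, 168, 167, 167, 162, 109, 100, 80, 72, 78, 121, 166, 168, 167, 167, 166, 166, 166, 167, 167, 167, 165, 167]
[83, 56, 53, 55, 64, 71, 80, 72, 81, 82, 83, 81, 68, 55, 63, 81, 128, 172, 166, 113, 58, 43, 46, 44, 42, 47, 72, 108, 113, 99]
[34, 30, 27, 31, 57, 82, 138, 169, 170, 170, 170, 171, 164, 107, 77, 71, 90, 149, 178, 179, 179, 176, 171, 159, 172, 176, 179, 178, 168, 119]
```

The gap reads about 0 mm. To be certain it rests on the ledge, I'll give the upper rim a light nudge with the shut fingers.

Call:
send_rows(targets=[-0.02,0,0,0,0,0,0,-0.04,0,0,0,0,0,-1,-0.056,0,0,0,0,0,-1,-0.056,0,0,0,0,0,-1,-0.056,0,0,0,0,0,-1,-0.056,0,0,0,0,0,-1,-0.056,0,0,0,0,0,-1,-0.056,0,0,0,0,0,-1,-0.056,0,0.025,0,0,0,-1,-0.056,0,0.05,0,0,0,-1,-0.056,0,0.05,0,0,0,-1])

```text
clock: 13.78
eef_pos: [533.1, -53.9, 152.6]
tcp_rot: [-3.139, 0.628, -0.081]
contact_force: [0.2, 0.7, -1.6]
opening: 0.002
grasp_force: 0.0
```

```bash
python3 - <<'E'
from h import *
s=r.sense();print(s["clock"],uvn(s["eef_pos"]),s["contact_force"]@np.c_[ex,by,en],s["opening"])
E
```

```text
13.7833 [109.44515813  -0.55274277  35.95270765] [-0.99762432 -0.68585025 -1.21549382] 0.0015960904344016077
```

Call:
send_rows(targets=[0.003,0,0.008,0,0,0,-1,0.005,0,0.015,0,0,0,-1,0.005,0,0.019,0,0,0,-1,0.005,0,0.022,0,0,0,-1,0.007,0,0.022,0,0,0,-1,0.008,0,0.022,0,0,0,-1,0.008,0,0.022,0,0,0,-1])

```text
clock: 14.37
eef_pos: [530.9, -53.8, 133.6]
tcp_rot: [-3.139, 0.62, -0.081]
contact_force: [0.3, -0.5, 0.2]
opening: -0.004
grasp_force: 0.0
```

```bash
python3 - <<'E'
from h import *
s=r.sense();print(s["clock"],uvn(s["eef_pos"]),s["contact_force"]@np.c_[ex,by,en],s["opening"])
E
```

```text
14.3667 [100.24209894  -0.53665997  19.24574314] [-0.15290605  0.4300191   0.34237475] -0.003964002113993055
```

Call:
send_rows(targets=[0,0,0.003,0,0,0,-1,0,0,0.005,0,0,0,-1,0.001,0,0.005,0,0,0,-1,0.002,0,0.005,0,0,0,-1,0.002,0,0.005,0,0,0,-1])

```text
clock: 14.78
eef_pos: [529.2, -53.6, 128.1]
tcp_rot: [-3.139, 0.621, -0.081]
contact_force: [-0.2, -1.0, 0.7]
opening: -0.001
grasp_force: 0.0
```

Call:
send_rows(targets=[0.001,0,0,0,0,0,-1,0.001,0,0,0,0,0,-1])

```text
clock: 14.95
eef_pos: [530.0, -53.6, 127.6]
tcp_rot: [-3.139, 0.621, -0.081]
contact_force: [0.5, -1.3, 0.2]
opening: 0.007
grasp_force: 0.0
```

Call:
send_rows(targets=[0.001,0,0,0,0,0,-1,0.001,0,0,0,0,0,-1])

```text
clock: 15.12
eef_pos: [530.8, -53.7, 127.0]
tcp_rot: [-3.139, 0.621, -0.081]
contact_force: [0.6, -0.2, 0.1]
opening: -0.0
grasp_force: 0.0
```

```bash
python3 - <<'E'
from h import *
s=r.sense();print(s["clock"],uvn(s["eef_pos"]),s["contact_force"]@np.c_[ex,by,en],s["opening"])
E
```

```text
15.1167 [96.51397802 -0.55637579 13.73085163] [-0.42767388  0.17391454  0.39495346] -0.00010367025954455599
```

Call:
send_rows(targets=[0.001,0,0,0,0,0,-1,0.001,0,0,0,0,0,-1])

```text
clock: 15.28
eef_pos: [531.6, -53.8, 126.4]
tcp_rot: [-3.139, 0.621, -0.081]
contact_force: [-0.1, 0.4, 0.3]
opening: -0.001
grasp_force: 0.0
```

Call:
send_rows(targets=[0.001,0,0,0,0,0,-1,0.001,0,0,0,0,0,-1])

```text
clock: 15.45
eef_pos: [531.8, -53.8, 126.1]
tcp_rot: [-3.139, 0.622, -0.081]
contact_force: [-2.0, 0.6, 3.3]
opening: 0.002
grasp_force: 1.8
```

Call:
send_rows(targets=[0.001,0,0,0,0,0,-1,0.001,0,0,0,0,0,-1])

```text
clock: 15.62
eef_pos: [532.0, -53.8, 126.0]
tcp_rot: [-3.139, 0.624, -0.081]
contact_force: [-5.0, 0.0, 6.1]
opening: 0.002
grasp_force: 4.1
```

Call:
send_rows(targets=[0.001,0,0,0,0,0,-1,0.001,0,0,0,0,0,-1])

```text
clock: 15.78
eef_pos: [532.1, -53.8, 125.9]
tcp_rot: [-3.139, 0.626, -0.081]
contact_force: [-7.6, 1.2, 10.5]
opening: -0.005
grasp_force: 6.1
```

The force rises stiffly without the flange moving, so it's firmly on the ledge. Backing off and up.

Call:
send_rows(targets=[-0.002,0,0,0,0,0,-1,-0.005,0,0,0,0,0,-1,-0.009,0,0,0,0,0,-1,-0.009,0,-0.02,0,0,0,-1,-0.009,0,-0.05,0,0,0,-1,-0.009,0,-0.09,0,0,0,-1,-0.009,0,-0.13,0,0,0,-1,-0.009,0,-0.16,0,0,0,-1,-0.009,0,-0.16,0,0,0,-1])

```text
clock: 16.53
eef_pos: [623.6, -61.7, 265.1]
tcp_rot: [-3.139, 0.611, -0.081]
contact_force: [1.5, -0.4, 0.6]
opening: -0.002
grasp_force: 0.0
```

```bash
python3 - <<'E'
from h import *
s=r.sense();print(s["clock"],s["eef_pos"],s["contact_force"])
f=cams.grab_frame("wrist");sd=cams.grab_frame("side");s0=dict(np.load("s8.npz"))
np.savez("w9.npz",**f)
a,b=[cv2.cvtColor(x["color"],cv2.COLOR_BGR2GRAY)[150:235,225:320] for x in(s0,sd)]
# knob shift in side view by template
t=cv2.cvtColor(s0["color"],cv2.COLOR_BGR2GRAY)[172:190,289:306];m=cv2.matchTemplate(cv2.cvtColor(sd["color"],cv2.COLOR_BGR2GRAY)[162:200,279:316],t,cv2.TM_CCOEFF_NORMED)
print(cv2.minMaxLoc(m)) # expect (10,10)
q,p=np.array([hit(f,x,y,8,True) for x,y in((256,200),(200,200))]);
g=cv2.medianBlur(cv2.cvtColor(f["color"],cv2.COLOR_BGR2GRAY),3)
d=R.from_euler('xyz',f["attitude"]).inv().apply(HG+57*ex+21*en-f["xyz"]);th=np.arctan2(np.hypot(*d[:2]),d[2]);px=d[:2]/np.hypot(*d[:2])*th*f["fx"]+[f["cx"],f["cy"]];print("expected centre px",px)
h=cv2.HoughCircles(g,cv2.HOUGH_GRADIENT,1,10,param1=80,param2=12,minRadius=10,maxRadius=40)
for x,y,rr in h[0]:
    if np.hypot(x-px[0],y-px[1])<12: print(x,y,rr,hit(f,x,y,21,True))
E
```

```text
16.5333 [623.61241701 -61.72844258 265.12523553] [ 1.53069528 -0.41786203  0.64127537]
(-0.33956170082092285, 0.9979815483093262, (5, 18), (10, 10))
expected centre px [257.60165835 132.06019175]
257.5 131.5 16.6 [56.426014   -0.10395979 21.        ]
249.5 139.5 14.7 [64.64239055 -8.25230822 21.        ]
268.5 127.5 15.8 [52.28924973 11.04394224 21.        ]
```

The flange sits at (56.4, −0.1) on the face, and the knob hasn't moved. Handing in.

```bash
python3 -c "
from rig import r
print(r.sign_off())"
```

```text
the job is handed in; nothing more can be done
None
```

I handed the job in at about 16.5 s. The stage is square to within about 0.5° and the slope measures about 35.3° (estimates 34–36°). The window flange lies flat, glass outward, centred to under 1 mm and firmly on the ledge. I saw nothing else on the bench disturbed, but didn't measure that.

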